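Set the cartridge guide with the eccentric and a slip gauge

TASK

Lay the green gauge flat in the channel of the sloping guide, against the aluminium ledge, nose towards the end stop and just past the red-handled brass eccentric, but well short of the stop. Then turn the eccentric until the gauge has only about 1 mm of play between ledge and disc, and check the setting by sliding the gauge until its nose meets the end stop, and leave it lying there with the gap still set. Never force gauge and eccentric hard together, and leave the orange gauge and the white strip holder and pocket reader alone.

Things in the scene. Friction and masses are not known exactly. Their poses are not given: they have to be found in the camera images.
- deck (a point): sloping grey deck of the guide fixture, 280 x 150 mm, fixed but standing differently each time. Origin: middle of its upper surface. x runs along the channel (level) from the loading end to the end stop, y up the slope (30 deg), z square out of the surface (so leaning 30 deg from vertical, towards -y). The end stop is an aluminium block 18 mm high whose face is at x = +85 mm, covering y = -57 to -7 mm. The lower edge of the deck is about 35 mm above the table
- ledge_face (a point): the aluminium ledge (low side wall of the channel, 14 mm high, x = -135 to +85 mm on the deck): a point of its channel face at deck x = 0 on the deck surface, axes as the deck's. Its place across the slope differs from run to run: deck y = -45 to -41 mm; it does not move afterwards
- ecc_turn (a joint): turning of the eccentric (rad, -1.3 to 1.3). Its bolt axis is square to the deck at deck (0, +25) mm. Positive = clockwise seen from outside looking onto the deck = disc moves towards the ledge. It turns stiffly (0.12 N m) and stays where it is left. Clear gap between ledge and disc = 36 mm - (ledge_face y + 45 mm) - 10 mm x sin(angle)
- ecc_grip (a point): point on the bolt axis at the height to grip the red bar handle of the eccentric, 46 mm out from the deck. The bar is 70 mm long, 14 mm thick, spans 20 to 58 mm out from the deck; its length is the x axis of this point and lies along deck x when the joint reads 0
- eccentric: the eccentric: brass disc (radius 34 mm, top 19 mm out from the deck) with the red bar handle, one piece; origin on the bolt axis at the deck surface. The disc's centre is 10 mm from the bolt axis along this body's x axis (= the bar's length)
- disc_center (a point): centre of the brass disc, 10 mm out from the deck. Its distance across the slope (deck y) from ledge_face, less 34 mm, is the clear gap
- gauge_mid (a point): centre of the green gauge's block, half-way up the block. The block is 120 (x, nose at +x) x 30 (y) x 20 mm (z, up); on its top stands a green tab 36 (x) x 12 (y) x 42 mm (z), centred 38 mm behind the middle (x = -38 mm), reaching 52 mm above this point. About 0.15 kg, loose, lying flat on the table at the start. Held by the tab about 35 mm above this point (17 mm below the tab's top), the fingertips clear the block
- gauge_nose (a point): middle of the nose face of the green gauge, 60 mm in front of gauge_mid, 10 mm above its underside
- gauge: the green gauge; origin in the middle of its underside, axes as for gauge_mid
- wide_gauge_mid (a point): centre of the block of the orange gauge, same shape but 44 mm wide: not the one to use; it may stand in either place on the table. To be left alone
- strip_holder: white holder with a row of upright strips, 70 x 50 x 60 mm, loose, origin under its centre; to be left alone
- pocket_reader: white upright pocket reader, 34 x 50 x 75 mm, loose, origin under its centre; to be left alone
There are look-alikes about, which are no part of the job. Of the things shaped like the gauge, the green one is meant.

How it is judged:
By the outcome, as a careful person would: the job done as asked, in the order asked, and still so for the second after the job is handed in, with the robot touching nothing.
It also fails if it takes over 51 s, if anything falls off the work surface, if the arm or the gripper's body presses on something with over 40 N, if the wrist force passes 120 N, or if a joint passes its speed limit or range.

ROBOT

A 6-joint arm with a two-finger parallel gripper is mounted at the origin on the work surface. World frame = base frame: x ahead of the robot, y to its left, z up, the work surface at z = 0. Lengths are in m, angles in rad, forces in N, time in s.
With the tool pointing down it reaches from about 0.3 to 0.875 m from the base axis. Payload 6.4 kg.
Tool frame: the origin (TCP) lies between the finger pads; the fingertips stand 11 mm ahead of it and the grasp point (between the pads) lies 8 mm behind it; z points along the fingers, x is the direction in which the jaws open and shut, and the axes are right-handed (so a half turn about z gives the same grasp; the last joint's range is limited). The gripper opens to 85 mm and grips with 20 to 120 N. Pads are 22 mm wide; open, the fingers measure 114 mm over their backs; the gripper's body (76 mm by 85 mm) begins 54 mm behind the grasp point. The pads swing forward as they close: fully open they stand 13 mm farther back than shut.
Start: joints at [0.897, 0.181, 1.607, -0, 1.354, -0.206], TCP at [0.259, 0.513, 0.242] pointing down, gripper open.
Joint ranges: [-2.99, 2.99], [-0.89, 2.07], [0.3, 2.58], [-1.14, 4.28], [0, 2.63], [-3.12, 3.12]. Speed limits (rad/s): [2.57, 2.57, 3.01, 3.14, 3.14, 3.14].

INTERFACE

Orientations are given as a unit quaternion [w, x, y, z].
In Python, from cell import env gives the robot as it stands. Calls block until the motion is done:
- env.move_ptp(position, orientation): joint-space move of the TCP to a pose.
- env.move_l(position, rotation=None, v=0.15, f_stop=None): straight line of the TCP; rotation=None keeps the orientation; v is the mean speed in m/s. With f_stop (N) it stops when the force on the tool has changed by that much, and returns True; else False.
- env.move_joints(angles): joint-space move.
- env.set_gripper(opening, newtons=None): opening from 0.0 (shut) to 1.0 (fully open); newtons is the grip in N (None keeps the last); returns when the fingers have stopped.
- env.dwell(seconds).
- env.solve_ik(position, orientation): joint angles nearest the present ones, or None.
- env.get_state(): the state.
- env.read_camera(name): name is "scene" or "top"; returns a dict with "pixels" (480x640x3 uint8, blue, green, red), "intrinsics" (3x3 intrinsics, pixels), "extrinsics" (4x4, takes a point from world to camera coordinates). Camera axes: x right, y down, z forward; pixel columns grow to the right and rows downward; lengths in m; the calibration is good to about 2 mm. A picture is of the moment at which its call begins. There is no depth.
A pose or a line that the arm cannot do raises env.Unreachable and nothing moves.
- env.close_job(): hands the job in, once; it reports no verdict.
The state is a dict: "time": time; "q": joint angles; "joint_vel": joint speeds; "joint_efforts": joint torques, N m; "tcp_pos": TCP position; "orientation": TCP orientation; "contact_force": force on the tool from outside, world axes, zero at the start; "ft_torque": the same for the moment, N m; "gripper_width": opening from 0.0 (shut) to 1.0 (fully open).
Only numpy, scipy, OpenCV 4.12 (cv2) and the standard library are available. Lean on these libraries where they do the work, as an engineer would, in place of code of your own. Each camera call takes 0.05 s, during which the arm holds its last target. There are 200 camera calls.

## Working session

There is one attempt and no reset: what is moved stays moved. The work goes in short steps, each a Python script; the robot and the scene stay as the last script left them, time stands still between calls to the robot, and variables do not carry over. Pictures are saved under pics/ and viewed, about 8 in all and at most 12, crops included, and the job is handed in when it is done.

```bash
ls; mkdir -p pics
python3 - <<'E'
from cell import env
import cv2,numpy as np
for n in("scene","top"):
    r=env.read_camera(n); cv2.imwrite(f"pics/{n}0.png",r["pixels"])
    print(n,np.round(r["intrinsics"],1).tolist(),np.round(r["extrinsics"],4).tolist())
print(env.get_state())
E
```

```text
pics
scene [[588.8, 0.0, 324.4], [0.0, 588.8, 234.2], [0.0, 0.0, 1.0]] [[-0.8067, 0.5907, -0.0162, 0.4845], [0.3498, 0.4553, -0.8187, -0.0374], [-0.4763, -0.6662, -0.5739, 1.6824], [0.0, 0.0, 0.0, 1.0]]
top [[445.7, 0.0, 324.7], [0.0, 445.7, 236.5], [0.0, 0.0, 1.0]] [[0.0269, -0.9996, 0.0076, -0.117], [-0.9982, -0.0273, -0.0526, 0.5342], [0.0527, -0.0062, -0.9986, 1.0482], [0.0, 0.0, 0.0, 1.0]]
{'time': 0.1, 'q': array([ 8.96684742e-01,  1.81456049e-01,  1.60790403e+00, -7.73710287e-06,
        1.35375421e+00, -2.06320846e-01]), 'joint_vel': array([-0.00031041, -0.00083732, -0.00358269, -0.00263296, -0.00054069,
       -0.00051815]), 'joint_efforts': array([-7.35036210e-04, -4.45878518e+01, -3.52239847e+01, -2.65666249e-04,
        4.08475680e-03,  3.49164281e-05]), 'tcp_pos': array([0.25897821, 0.51285753, 0.24148214]), 'orientation': array([ 2.60990699e-04,  8.51737384e-01,  5.23968367e-01, -7.14662124e-04]), 'contact_force': array([-0.27778873, -0.1582099 ,  0.24907007]), 'ft_torque': array([ 0.03218654, -0.04138601,  0.02793622]), 'gripper_width': 0.9996190803397349}
```

View pics/scene0.png

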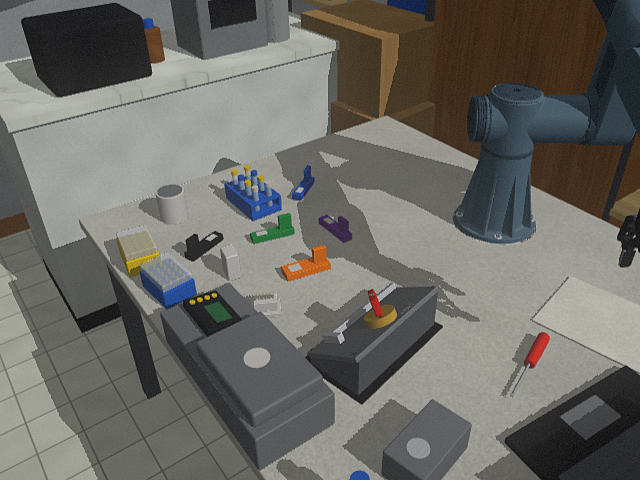

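View pics/top0.png

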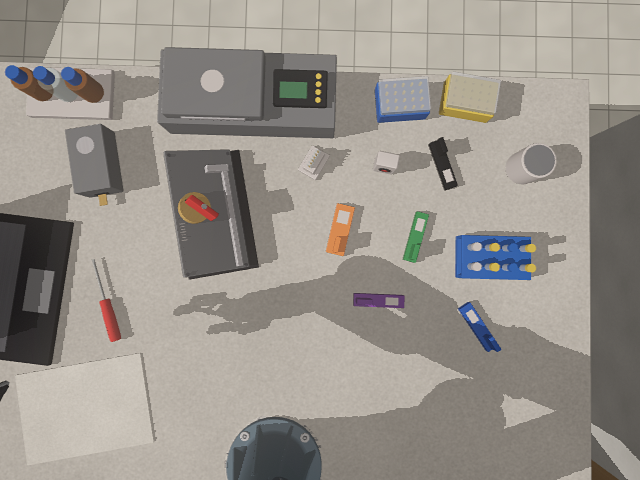

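The scene view shows the fixture around (375,330) and the green gauge at (272,230). In the top view the deck is around (212,212), with the end stop near (215,168) and the ledge on the right. The green gauge is at (416,237) and the orange one at (341,230). I'll zoom in on these.

Run:
```python
import cv2,numpy as np
t=cv2.imread("pics/top0.png");s=cv2.imread("pics/scene0.png")
a=cv2.resize(t[140:290,155:275],None,fx=4,fy=4,interpolation=2)
cv2.imwrite("pics/c1.png",a)
b=cv2.resize(s[270:410,300:450],None,fx=4,fy=4,interpolation=2)
cv2.imwrite("pics/c2.png",b)
a=cv2.resize(t[195:275,315:440],None,fx=4,fy=4,interpolation=2)
b=cv2.resize(s[205:285,240:365],None,fx=4,fy=4,interpolation=2)
```

```text
(no output)
```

View pics/c1.png

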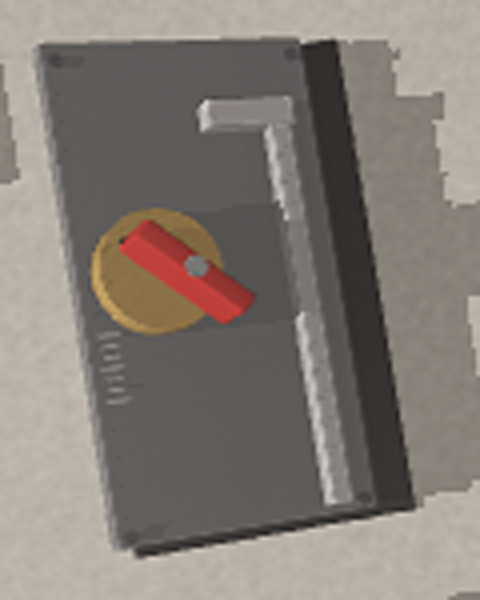

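View pics/c2.png

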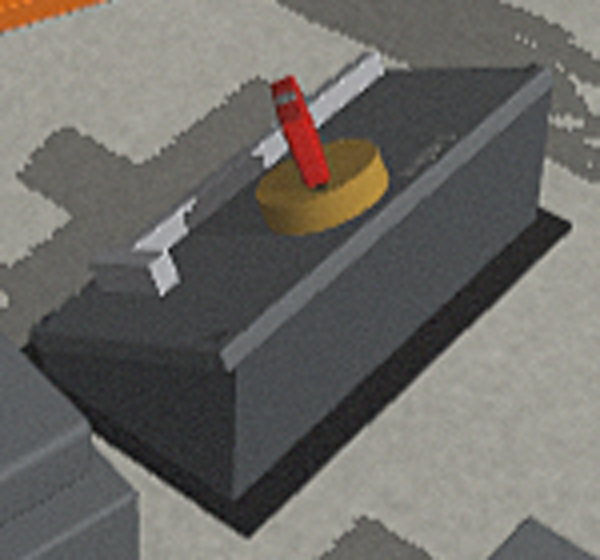

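The top crop, at 4x with offset (155,140), shows the deck corners at about (38,45), (300,40), (373,510) and (115,548). The end stop is at the top, the ledge on the right, and the eccentric bar runs from about (140,235) to (240,305), so its angle is negative. The scene crop shows the near upper edge of the deck from (228,365) to (548,70). Next I'll measure.

```bash
cat > h.py <<'E'
import numpy as np, cv2
from scipy.spatial.transform import Rotation as Ro
from cell import env
def cam(n,save=None):
    r=env.read_camera(n)
    if save: cv2.imwrite(f"pics/{save}.png",r["pixels"])
    return r
def ray(r,uv):
    E=np.array(r["extrinsics"]);R=E[:3,:3];C=-R.T@E[:3,3]
    d=R.T@np.linalg.solve(np.array(r["intrinsics"]),[uv[0],uv[1],1.]);return C,d/np.linalg.norm(d)
def on_plane(r,uv,p0,n=(0,0,1)):
    C,d=ray(r,uv);n=np.array(n);return C+d*((np.array(p0)-C)@n)/(d@n)
def on_z(r,uv,z): return on_plane(r,uv,(0,0,z))
def tri(r1,u1,r2,u2):
    c1,d1=ray(r1,u1);c2,d2=ray(r2,u2)
    s=np.linalg.lstsq(np.c_[d1,-d2],c2-c1,rcond=None)[0]
    a,b=c1+s[0]*d1,c2+s[1]*d2;return (a+b)/2,np.linalg.norm(a-b)
def proj(r,p):
    E=np.array(r["extrinsics"]);q=np.array(r["intrinsics"])@(E[:3,:3]@p+E[:3,3]);return q[:2]/q[2]
def hsvmask(img,lo,hi):
    return cv2.inRange(cv2.cvtColor(img,cv2.COLOR_BGR2HSV),lo,hi)
E
python3 - <<'E'
from h import *
np.set_printoptions(precision=4,suppress=True)
T=cam("top");S=cam("scene")
print("campos",ray(T,(320,240))[0],ray(S,(320,240))[0])
tc=np.array([(38,45),(300,40),(373,510),(115,548)])/4+(155,140)-.4
sc=np.array([(228,362),(33,335),None,(548,70)],dtype=object)
loc=np.array([(.14,.075,0),(.14,-.075,0),(-.14,-.075,0),(-.14,.075,0)])
P=[on_z(T,u,.0725+l[1]*.5) for u,l in zip(tc,loc)];P=np.array(P)
print(P, [np.linalg.norm(P[i]-P[(i+1)%4]) for i in range(4)])
for i in (0,1,3):
    print(i,tri(T,tc[i],S,np.array(sc[i])/4+(300,270)-.4), proj(S,P[i]))
e=(P[0]-P[3]+P[1]-P[2]);yaw=np.arctan2(e[1],e[0]);print("yaw",yaw,"center",P.mean(0))
for n,r in(("top",T),("scene",S)):
    m=hsvmask(r["pixels"],(45,80,40),(80,255,255))
    cs=[c for c in cv2.findContours(m,0,2)[0] if cv2.contourArea(c)>80]
    for c in cs: print(n,"green",cv2.contourArea(c),cv2.minAreaRect(c))
    m=hsvmask(r["pixels"],(0,150,80),(8,255,255))
    for c in cv2.findContours(m,0,2)[0]:
        if cv2.contourArea(c)>80: print(n,"red",cv2.contourArea(c),cv2.minAreaRect(c))
    m=hsvmask(r["pixels"],(12,100,60),(28,255,255))
    for c in cv2.findContours(m,0,2)[0]:
        if cv2.contourArea(c)>150: print(n,"brass",cv2.contourArea(c),cv2.minAreaRect(c))
a=cv2.resize(T["pixels"][200:270,390:440],None,fx=8,fy=8,interpolation=2)
b=cv2.resize(S["pixels"][205:255,240:305],None,fx=6,fy=6,interpolation=2)
o=np.zeros((560,800,3),np.uint8);o[:560,:400]=a;o[:300,410:800]=b;cv2.imwrite("pics/g.png",o)
E
```

```text
campos [ 0.4811 -0.0959  1.0757] [1.2052 0.8516 0.9428]
[[0.71   0.2541 0.11  ]
 [0.7352 0.1274 0.035 ]
 [0.46   0.0745 0.035 ]
 [0.4374 0.2002 0.11  ]] [np.float64(0.14936801559469026), np.float64(0.280252817615265), np.float64(0.14812818301530015), np.float64(0.277896954582567)]
0 (array([0.71  , 0.2547, 0.1088]), np.float64(0.0006242605621833293)) [356.2513 359.4357]
1 (array([0.7353, 0.127 , 0.0357]), np.float64(0.0007426035860936865)) [308.1913 353.6692]
3 (array([0.4391, 0.198 , 0.1122]), np.float64(0.004323840383421993)) [438.7983 287.9291]
yaw 0.19256986218359606 center [0.5856 0.164  0.0725]
top green 587.5 ((415.6629943847656, 236.59669494628906), (12.897555351257324, 50.061134338378906), 15.422163009643555)
top green 372.0 ((293.0, 89.5), (15.0, 26.0), 90.0)
top red 232.0 ((108.06216430664062, 320.3270263671875), (41.83371353149414, 8.013838768005371), 72.89727020263672)
top red 289.0 ((201.26351928710938, 207.83108520507812), (34.64179611206055, 10.811031341552734), 35.53767776489258)
top brass 229.0 ((604.5, 470.0), (18.0, 25.0), 90.0)
top brass 839.5 ((339.6938171386719
[... 1210 characters left out ...]
414, 49.53948211669922), 72.18110656738281)
scene brass 323.0 ((134.29603576660156, 260.4689025878906), (44.739131927490234, 32.22856521606445), 15.376252174377441)
scene brass 418.0 ((12.150005340576172, 224.45001220703125), (16.76007080078125, 30.357866287231445), 71.56504821777344)
scene brass 4330.5 ((571.39306640625, 169.25784301757812), (84.45759582519531, 74.330322265625), 17.1759033203125)
scene brass 1358.0 ((633.5499877929688, 181.84999084472656), (26.246904373168945, 94.86832427978516), 18.434947967529297)
scene brass 450.0 ((154.31199645996094, 44.21600341796875), (35.95597457885742, 14.847493171691895), 79.69515228271484)
scene brass 27346.5 ((453.5, 79.0), (158.0, 305.0), 90.0)
```

View pics/g.png

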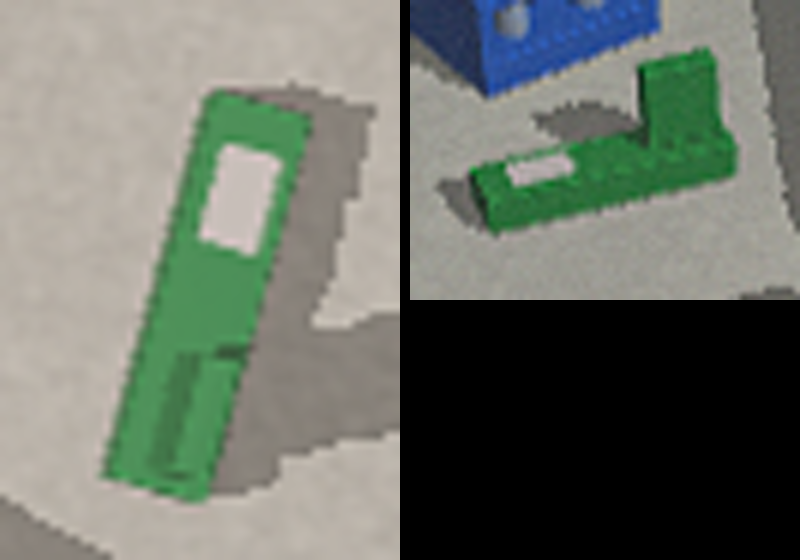

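The crop shows the green block's top corners at 8x, offset (390,200): nose (208,90) and (312,118), tail (210,500) and (103,478). The tab is at the tail, so the nose points towards world +x.

```bash
cat >> h.py <<'E'
YAW=.1926; DC=np.array([.5856,.1640,.0725])
RD=(Ro.from_euler('z',YAW)*Ro.from_euler('x',np.pi/6)).as_matrix()
def d2w(p): return DC+RD@np.array(p)
def w2d(p): return RD.T@(np.array(p)-DC)
# tool orientation: jaw (tool x) along frame's -y -> tool axes in frame; psi = turn about frame z (ccw+)
def tool(RF,psi=0.,jaw='y'):
    a=psi+(np.pi/2 if jaw=='y' else 0)
    X=np.array([np.cos(a),np.sin(a),0]);Z=np.array([0,0,-1.]);M=np.c_[X,np.cross(Z,X),Z]
    return RF@M
def quat(M):
    q=Ro.from_matrix(M).as_quat();return [q[3],q[0],q[1],q[2]]
E
python3 - <<'E'
from h import *
np.set_printoptions(precision=4,suppress=True)
T=cam("top");S=cam("scene")
n=RD[:,2]
dk=lambda r,uv,h: w2d(on_plane(r,uv,d2w((0,0,h)),n))*1000
g=np.array([(208,90),(312,118),(210,500),(103,478)])/8+(390,200)-.4
G=np.array([on_z(T,u,.02) for u in g]);print(G,[np.linalg.norm(G[i]-G[(i+1)%4]) for i in range(4)])
e=G[0]-G[3]+G[1]-G[2];print("gauge c",G.mean(0),"yaw",np.arctan2(e[1],e[0]))
# tab top corners from scene crop (6x, off 240,205, x shift 410)
for u in [(640,62),(712,50)]:
    uv=((u[0]-410)/6+240-.4,u[1]/6+205-.4);print("tab top scene @62",on_z(S,uv,.062))
c1=lambda u:(u[0]/4+155-.4,u[1]/4+140-.4)
for u in [(265,128),(292,215),(297,315),(325,505)]: print("ledge",dk(T,c1(u),14))
for u in [(200,130),(200,101),(292,97)]: print("stop",dk(T,c1(u),18))
print("disc",dk(T,c1((157,270.5)),16))
for u in [(137,237),(240,310),(195,265)]: print("bar",dk(T,c1(u),58))
print("bolt expected px crop", (proj(T,d2w((0,.025,.058)))-(155,140)+.4)*4)
# reach checks
for p in [(-.07,-.028,.037),(-.1,-.028,.1),(-.013,-.028,.037)]:
    for s in (0,np.pi): print(p,env.solve_ik(d2w(p),quat(tool(RD,s))))
for psi in (.9,0,-.5):
    for s in (0,np.pi): print(psi,env.solve_ik(d2w((0,.025,.038)),quat(tool(RD,psi+s))))
E
```

```text
[[ 0.604  -0.3174  0.02  ]
 [ 0.5965 -0.3485  0.02  ]
 [ 0.4821 -0.3199  0.02  ]
 [ 0.4878 -0.2881  0.02  ]] [np.float64(0.03203950639485559), np.float64(0.11790577386853514), np.float64(0.032324604404349935), np.float64(0.11987929912121426)]
gauge c [ 0.5426 -0.3185  0.02  ] yaw -0.24569730279313695
tab top scene @62 [ 0.5211 -0.3226  0.062 ]
tab top scene @62 [ 0.4895 -0.3109  0.062 ]
ledge [-3321.6364  4826.2015 14000.    ]
ledge [-2635.7279  4931.1004 14000.    ]
ledge [-1864.74    4847.3449 14000.    ]
ledge [ -403.4691  4833.5951 14000.    ]
stop [-4303.3964  5561.8356 18000.    ]
stop [-4593.0762  5606.1616 18000.    ]
stop [-4602.201  6547.591 18000.   ]
disc [-2622.7014  4392.4293 16000.    ]
bar [-10666.2039  15375.943   58000.    ]
bar [-8004.4111 18337.9062 58000.    ]
bar [-9611.2679 17091.7169 58000.    ]
bolt expected px crop [194.754  268.2499]
(-0.07, -0.028, 0.037) [-0.2898  0.3918  1.7794  0.4825  1.2684 -2.2694]
(-0.07, -0.028, 0.037) [-0.2898  0.3918  1.7794  0.4825  1.2684  0.8721]
(-0.1, -0.028, 0.1) [-0.369   0.2667  1.8106  0.4454  1.3824 -2.2883]
(-0.1, -0.028, 0.1) [-0.369   0.2667  1.8106  0.4454  1.3824  0.8533]
(-0.013, -0.028, 0.037) [-0.2455  0.491   1.6318  0.4901  1.2937 -2.2116]
(-0.013, -0.028, 0.037) [-0.2455  0.491   1.6318  0.4901  1.2937  0.9299]
0.9 [-0.1676  0.4566  1.6153  0.5061  1.3062 -3.0249]
0.9 [-0.1676  0.4566  1.6153  0.5061  1.3062  0.1166]
0 [-0.1676  0.4566  1.6153  0.5061  1.3062 -2.1249]
0 [-0.1676  0.4566  1.6153  0.5061  1.3062  1.0166]
-0.5 [-0.1676  0.4566  1.6153  0.5061  1.3062 -1.6249]
-0.5 [-0.1676  0.4566  1.6153  0.5061  1.3062  1.5166]
```

Run:
```python
from h import *
np.set_printoptions(precision=4,suppress=True)
T=cam("top")
n=RD[:,2]
dk=lambda r,uv,h: w2d(on_plane(r,uv,d2w((0,0,h/1000)),n))*1000
c1=lambda u:(u[0]/4+155-.4,u[1]/4+140-.4)
for u in [(265,128),(292,215),(297,315),(325,505)]: print("ledge",dk(T,c1(u),14))
for u in [(200,130),(200,101),(292,97)]: print("stop",dk(T,c1(u),18))
print("disc",dk(T,c1((157,270.5)),16))
for u in [(137,237),(240,310),(195,265)]: print("bar",dk(T,c1(u),58))
G=Ro.from_euler('z',-.2457).as_matrix()
g=np.array([.5426,-.3185,0])+G@[-.038,0,0]; q=quat(tool(G,np.pi))
env.set_gripper(.45)
env.move_ptp(g+[0,0,.12],q); print(env.get_state()["q"])
print(env.move_l(g+[0,0,.037],v=.12,f_stop=8))
env.set_gripper(0,40)
s=env.get_state();print(s["tcp_pos"],s["gripper_width"],s["contact_force"],s["time"])
env.move_l(g+[0,0,.18],v=.25)
s=env.get_state();print(s["gripper_width"],s["contact_force"],s["time"])
cam("scene","lift");
```

```text
ledge [ 84.5037 -40.2754  14.    ]
ledge [ 33.255  -48.1131  14.    ]
ledge [-24.3504 -41.8551  14.    ]
ledge [-133.5314  -40.8278   14.    ]
stop [83.9622 -1.537  18.    ]
stop [100.4494  -4.0599  18.    ]
stop [100.9687 -57.6414  18.    ]
disc [ 7.3644 33.4318 16.    ]
bar [18.8965 52.5435 58.    ]
bar [-24.4446   4.3148  58.    ]
bar [ 1.7193 24.6061 58.    ]
[-0.7475  0.3538  1.6568  0.0001  1.1308  1.0675]
False
[ 0.5061 -0.3097  0.0378] 0.13527444209792014 [ 0.0582 -0.6049  2.279 ] 5.1083
0.13654853733470948 [-0.2828 -0.2322 -1.4088] 5.8333
```

Gripped (opening about 11.5 mm). The ledge is at about y = -41 mm and the eccentric at about -0.85 rad. Next I'll place the gauge.

Run:
```python
from h import *
np.set_printoptions(precision=2,suppress=True)
q=quat(tool(RD,np.pi))
def rep(t,f=None):
    s=env.get_state();print(t,f,w2d(s["tcp_pos"])*1000,RD.T@s["contact_force"],"t",round(s["time"],2),"w",round(s["gripper_width"],3))
env.move_ptp(d2w((-.053,-.022,.117)),q); rep("above")
env.move_l(d2w((-.053,-.022,.045)),v=.15,f_stop=6); rep("near")
f=env.move_l(d2w((-.053,-.022,.033)),v=.02,f_stop=4); rep("down",f)
p=w2d(env.get_state()["tcp_pos"])
cam("scene","place");
f=env.move_l(d2w((p[0],-.034,p[2]+.0003)),v=.02,f_stop=5); rep("ledge",f)
a=cam("scene")["pixels"];b=cam("top")["pixels"]
o=np.vstack([cv2.resize(a[270:370,290:450],(640,400)),]);cv2.imwrite("pics/pl.png",o)
```

```text
above None [-52.8  -22.94 117.64] [ 0.62 -0.96 -0.48] t 7.32 w 0.133
near None [-54.53 -22.69  42.26] [ 1.13 -0.1   4.37] t 7.85 w 0.133
down True [-54.56 -22.77  42.26] [-1.53  0.01  3.55] t 8.06 w 0.132
ledge True [-54.71 -31.02  42.3 ] [-0.03  2.42  3.93] t 8.59 w 0.135
```

View pics/pl.png

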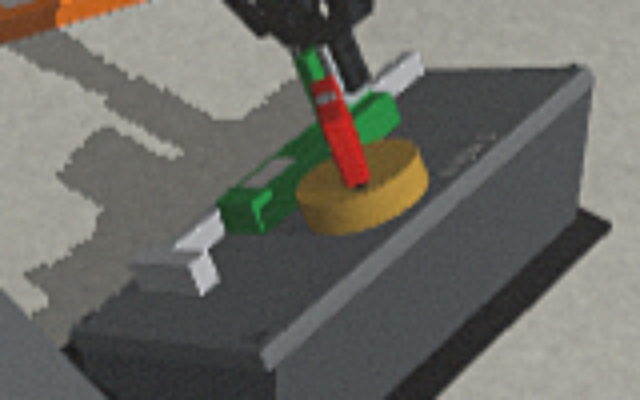

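The picture shows the gauge in the channel with its nose past the disc. However, contact came 5 mm too high and the ledge touch 5 mm too low across the slope, so I'm taking a closer look at the attitude.

Run:
```python
from h import *
a=cam("scene","s2")["pixels"];b=cam("top","t2")["pixels"];l=cv2.imread("pics/lift.png")
o=np.zeros((600,800,3),np.uint8)
o[:350,:420]=cv2.resize(a[295:345,335:395],(420,350),interpolation=2)
o[:600,430:800]=cv2.resize(b[150:270,185:259],(370,600),interpolation=2)
m=hsvmask(l,(45,80,40),(80,255,255));
for c in cv2.findContours(m,0,2)[0]:
    if cv2.contourArea(c)>80: print(cv2.boundingRect(c))
o[360:600,:420]=cv2.resize(l[110:210,180:355],(420,240),interpolation=2)
cv2.imwrite("pics/att.png",o)
```

```text
(204, 302, 28, 21)
(246, 170, 47, 31)
```

View pics/att.png

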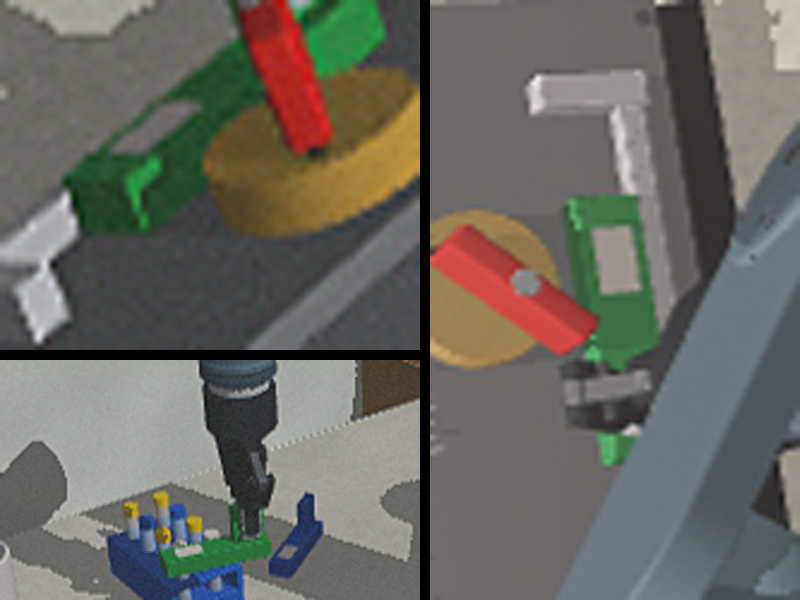

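Run:
```python
from h import *
np.set_printoptions(precision=1,suppress=True)
T=cam("top");S=cam("scene");n=RD[:,2]
dk=lambda r,uv,h: w2d(on_plane(r,uv,d2w((0,0,h/1000)),n))*1000
t=lambda u:((u[0]-430)/5+185-.4,u[1]/5+150-.4)
s=lambda u:(u[0]/7+335-.4,u[1]/7+295-.4)
for nm,u in dict(noseR=(640,197),noseL=(568,203),sideR=(660,345),sideL=(588,343)).items(): print(nm,[dk(T,t(u),h) for h in(20,25,34)])
for nm,u in dict(noseTopL_far=(68,180),noseTopR=(128,178),noseBotUp=(143,232),noseBotFar=(82,222)).items(): print(nm,s(u),[dk(S,s(u),h) for h in (0,14,20,34)])
p,e=tri(T,t((568,203)),S,s((128,178)));print("nose up-top corner",w2d(p)*1000,e*1000)
p,e=tri(T,t((640,197)),S,s((68,180)));print("nose low-top corner",w2d(p)*1000,e*1000)
st=env.get_state();print(RD.T@Ro.from_quat(np.roll(st["orientation"],-1)).as_matrix())
```

```text
noseR [array([ 42.3, -45.2,  20. ]), array([ 41.3, -43.5,  25. ]), array([ 39.4, -40.3,  34. ])]
noseL [array([ 41.6, -11.7,  20. ]), array([ 40.6, -10.1,  25. ]), array([38.8, -7.2, 34. ])]
sideR [array([-26.1, -43.7,  20. ]), array([-26.8, -42. ,  25. ]), array([-27.9, -38.8,  34. ])]
sideL [array([-22. , -10.9,  20. ]), array([-22.7,  -9.3,  25. ]), array([-23.9,  -6.4,  34. ])]
noseTopL_far (344.31428571428575, 320.31428571428575) [array([  6.9, -93.2,  -0. ]), array([ 28.5, -63.5,  14. ]), array([ 37.8, -50.7,  20. ]), array([ 59.3, -21. ,  34. ])]
noseTopR (352.8857142857143, 320.02857142857147) [array([  4.1, -67.1,  -0. ]), array([ 25.7, -38.2,  14. ]), array([ 35. , -25.7,  20. ]), array([56.7,  3.2, 34. ])]
noseBotUp (355.02857142857147, 327.7428571428572) [array([ 33.7, -31.3,  -0. ]), array([54.4, -3.4, 14. ]), array([63.3,  8.5, 20. ]), array([84.1, 36.5, 34. ])]
noseBotFar (346.31428571428575, 326.31428571428575) [array([ 30.3, -63. ,  -0. ]), array([ 51.2, -34.2,  14. ]), array([ 60.1, -21.8,  20. ]), array([81.,  7., 34.])]
nose up-top corner [ 42.4 -12.   25. ] 4.927658917929577
nose low-top corner [ 41.9 -44.5  22.7] 0.6168721664340108
[[-0. -1. -0.]
 [-1.  0.  0.]
 [-0.  0. -1.]]
```

This resolves it. The top camera sees the ledge's channel face, so the edge I traced was at deck level, which puts the ledge at y ≈ -45. That agrees with the touch. The gauge is still about 5 mm off the deck because the force stop tripped on braking transients. I'll lower it gently.

```bash
cat >> h.py <<'E'
np.set_printoptions(precision=2,suppress=True)
def rep(t,f=None):
    s=env.get_state();p=w2d(s["tcp_pos"]);print(t,f,p*1000,RD.T@s["contact_force"],"t",round(s["time"],2),"w",round(s["gripper_width"],3));return p
E
python3 - <<'E'
from h import *
p=w2d(env.get_state()["tcp_pos"])
env.move_l(d2w((p[0],-.029,p[2])),v=.02); env.dwell(.2); rep("off")
f=env.move_l(d2w((p[0],-.029,.034)),v=.015,f_stop=4); p=rep("down",f); env.dwell(.2); p=rep("settled")
f=env.move_l(d2w((p[0],-.034,p[2]+.0003)),v=.01,f_stop=4); rep("ledge",f); env.dwell(.2); p=rep("settled")
E
```

```text
off None [-54.66 -29.44  42.28] [ 1.24 -1.41  1.22] t 9.34 w 0.134
down True [-54.65 -29.58  42.28] [-1.72  0.61  3.58] t 9.55 w 0.133
settled None [-54.67 -29.62  42.28] [-2.16  0.99  4.52] t 9.75 w 0.136
ledge True [-54.59 -30.9   42.33] [0.21 2.22 3.52] t 10.05 w 0.136
settled None [-54.57 -30.9   42.34] [0.98 1.91 2.1 ] t 10.25 w 0.133
```

Run:
```python
from h import *
p=w2d(env.get_state()["tcp_pos"])
env.move_l(d2w((p[0],-.029,p[2])),v=.02); env.dwell(.2); rep("off")
f=env.move_l(d2w((p[0],-.029,.034)),v=.015,f_stop=9); p=rep("down",f); env.dwell(.2); p=rep("settled")
```

```text
off None [-54.54 -29.32  42.32] [ 1.28 -1.53  0.2 ] t 10.7 w 0.135
down True [-54.54 -29.44  42.29] [-0.53  1.34  2.99] t 10.93 w 0.134
settled None [-54.54 -29.47  42.31] [-1.51  2.22  4.95] t 11.12 w 0.134
```

Run:
```python
from h import *
S=cam("scene","s3");a=S["pixels"]
cv2.imwrite("pics/s3c.png",cv2.resize(a[285:333,335:405],(770,528),interpolation=2))
p=w2d(env.get_state()["tcp_pos"])
for dx,dy,h in [(98,15,0),(98,15,20),(98,-15,20),(98,-15,0),(-22,15,0),(-22,15,20)]:
    for up in (0,5):
        print((dx,dy,h+up),(proj(S,d2w((p[0]+dx/1e3,p[1]+dy/1e3,(h+up)/1e3)))-(335,285)+.5)*11)
```

```text
(98, 15, 0) [251.53 506.3 ]
(98, 15, 5) [241.87 483.69]
(98, 15, 20) [212.78 415.62]
(98, 15, 25) [203.05 392.85]
(98, -15, 20) [109.78 410.14]
(98, -15, 25) [100.14 387.78]
(98, -15, 0) [148.16 499.16]
(98, -15, 5) [138.59 476.96]
(-22, 15, 0) [634.61 192.99]
(-22, 15, 5) [625.79 171.36]
(-22, 15, 20) [599.25 106.24]
(-22, 15, 25) [590.37  84.46]
```

View pics/s3c.png

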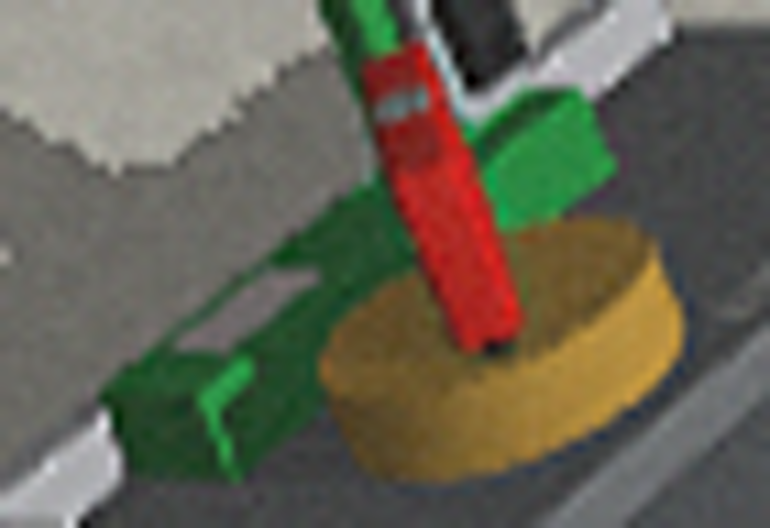

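All the gauge corners, for example the nose bottom (235,482) and the rear top (585,88), match a flat block 5 mm above my deck estimate. I'll step down slowly to learn whether this is real contact.

Run:
```python
from h import *
S=cam("scene");x=lambda v:(proj(S,d2w(v))-(335,285)+.5)*11
a=np.linspace(0,6.283,73)
for h in (.001,.019):
    e=np.array([x((.0068+.034*np.cos(t),.0325+.034*np.sin(t),h)) for t in a]);print("disc",h,e.min(0),e.max(0))
print("stop end", [ (proj(S,d2w(v))) for v in [(.085,-.007,0),(.085,-.007,.018),(.103,-.007,.018)]])
p=w2d(env.get_state()["tcp_pos"])
for z in (.047,.0435,.0425,.0415,.0405):
    env.move_l(d2w((p[0],-.029,z)),v=.03); env.dwell(.15); rep(z)
    if (RD.T@env.get_state()["contact_force"])[2]>9: break
```

```text
disc 0.001 [373.71 318.92] [711.63 506.27]
disc 0.019 [338.94 237.14] [677.61 422.14]
stop end [array([346.74, 341.4 ]), array([343.45, 333.83]), array([337.59, 338.55])]
0.047 None [-54.81 -29.05  46.64] [ 0.04 -1.04 -1.77] t 11.68 w 0.137
0.0435 None [-54.55 -28.99  43.45] [-0.82 -0.45 -1.82] t 12.1 w 0.132
0.0425 None [-54.56 -28.99  42.51] [ 1.41 -0.97 -2.46] t 12.5 w 0.138
0.0415 None [-54.42 -29.05  42.27] [-3.41  0.01  5.88] t 12.9 w 0.132
0.0405 None [-54.42 -29.01  42.24] [-6.71  0.78 13.33] t 13.3 w 0.137
```

The contact is real, and the disc also appears about 5 mm farther out than predicted. So the deck surface is about 5 mm higher than my corner fit and the gauge is in fact flat on it. I'll relieve the press and re-register using the bolt head.

Run:
```python
from h import *
p=w2d(env.get_state()["tcp_pos"])
env.move_l(d2w((p[0],-.029,.0423)),v=.03); env.dwell(.15); rep("relieve")
T=cam("top");S=cam("scene")
b,e=tri(T,(195/4+155-.4,265/4+140-.4),S,(401/11+335-.5,103/11+285-.5));print("bolt head",w2d(b)*1000,e*1000)
# finer: grey-blue bolt head centroid within red handle region
for r,n,(u0,v0,u1,v1) in ((T,"t",(192,195,222,222)),(S,"s",(365,288,385,305))):
    im=r["pixels"][v0:v1,u0:u1].astype(int)
    m=((im.max(2)-im.min(2))<45)&(im.min(2)>95)
    k,l,st,c=cv2.connectedComponentsWithStats(m.astype(np.uint8))
    print(n,[(st[i].tolist(),(c[i]+(u0,v0)).round(2)) for i in range(1,k)])
```

```text
relieve None [-54.3  -29.06  42.26] [-0.62 -1.47  1.3 ] t 13.7 w 0.136
bolt head [ 1.78 25.29 64.6 ] 3.2468977387333777
t [([25, 0, 5, 14, 63], array([219.22, 201.11])), ([9, 9, 6, 5, 23], array([203.57, 205.91])), ([20, 12, 1, 1, 1], array([212., 207.])), ([19, 26, 1, 1, 1], array([211., 221.]))]
s [([8, 0, 12, 8, 36], array([378.83, 291.61])), ([0, 3, 4, 12, 30], array([366. , 297.1])), ([8, 5, 1, 2, 2], array([373. , 293.5])), ([6, 7, 1, 1, 1], array([371., 295.]))]
```

Allowing for about 1.5 mm of camera bias (seen on the gauge nose), the bolt sits about (+1.5, -0.9, +5.3) mm from my first frame, with the ledge at y ≈ -45. I'm updating the frame. Next I'll seat the gauge, release it, and turn the eccentric a bit short of the goal.

```bash
cat >> h.py <<'E'
DC=DC+RD@np.array([.0015,-.0009,.0053])
Q=quat(tool(RD,np.pi))
def turn(da,vmax=.8):   # turn about tool axis: +da = clockwise seen onto deck = joint6 +
    q=np.array(env.get_state()["q"]);n=max(1,int(np.ceil(abs(da)/.35)))
    for i in range(n):
        q[5]+=da/n; env.move_joints(q)
def ang(): # eccentric angle implied by tool x axis
    M=RD.T@Ro.from_quat(np.roll(env.get_state()["orientation"],-1)).as_matrix();X=M[:,0]
    return -(np.arctan2(X[1],X[0])+np.pi/2)
E
python3 - <<'E'
from h import *
p=rep("start")
f=env.move_l(d2w((p[0],-.035,p[2])),v=.015,f_stop=4); rep("ledge",f); env.dwell(.1)
env.set_gripper(.38); p=rep("rel")
env.move_l(d2w((p[0],p[1],.11)),v=.2)
qe=quat(tool(RD,np.pi+.85))
env.move_ptp(d2w((0,.025,.11)),qe); print("ang",ang())
f=env.move_l(d2w((0,.025,.038)),v=.1,f_stop=10); rep("at bar",f)
cam("scene","bar0")
env.set_gripper(0,40); rep("gripped"); print(ang(),env.get_state()["ft_torque"])
E
```

```text
start None [-55.77 -28.18  36.98] [ 0.02 -1.9   1.24] t 13.8 w 0.134
ledge True [-55.78 -29.9   37.01] [-1.32  2.09  3.07] t 14.09 w 0.135
rel None [-56.4  -30.12  36.33] [ 0.09  0.79 -0.87] t 14.53 w 0.384
ang -0.846949641857616
at bar False [ 0.43 24.99 38.56] [-0.11 -0.44  0.49] t 16.63 w 0.379
gripped None [ 1.01 24.54 39.06] [ 3.09 -3.67  2.44] t 16.98 w 0.157
-0.8502658472702607 [-0.37 -0.3  -0.1 ]
```

Run:
```python
from h import *
env.set_gripper(0,60)
for d in (.3,.35,.35,.25):
    turn(d); s=env.get_state(); print(round(ang(),3),RD.T@s["contact_force"],s["ft_torque"],w2d(s["tcp_pos"])*1000,s["time"])
env.dwell(.1)
S=cam("scene");T=cam("top")
o=np.zeros((600,800,3),np.uint8)
o[:500,:400]=cv2.resize(T["pixels"][150:275,165:265],(400,500),interpolation=2)
o[:340,410:800]=cv2.resize(S["pixels"][280:348,330:408],(390,340),interpolation=2)
cv2.imwrite("pics/turn.png",o)
```

```text
-0.554 [ 4.73 -2.96 -1.47] [-0.55 -0.4  -0.33] [ 1.27 24.26 39.13] 17.5833
-0.206 [ 4.95 -4.43 -1.24] [-0.75 -0.43 -0.27] [ 1.45 23.83 39.13] 18.0083
0.138 [ 4.14 -4.69 -0.9 ] [-0.82 -0.37 -0.24] [ 1.47 23.36 39.11] 18.4333
0.381 [ 2.66 -4.65 -1.64] [-0.87 -0.25 -0.21] [ 1.42 23.07 39.13] 18.775
```

View pics/turn.png

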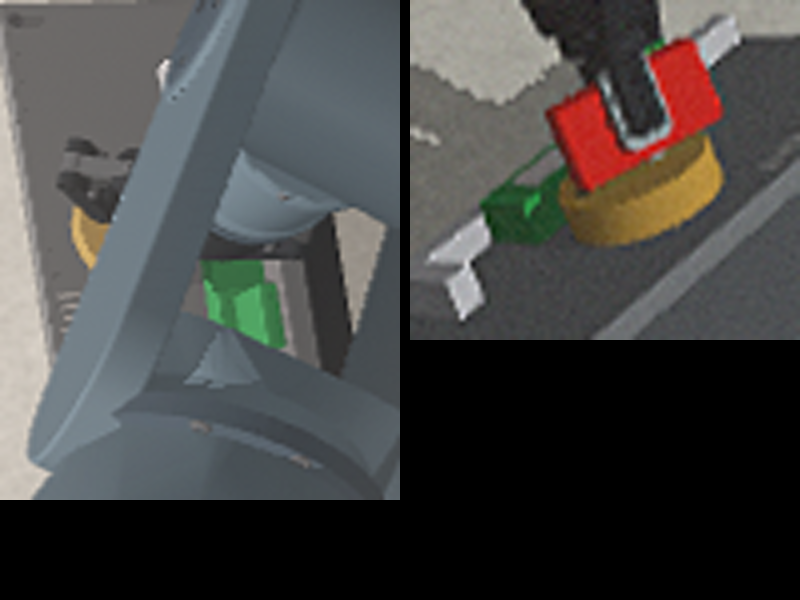

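The eccentric now reads 0.38 rad, with the gauge still against the ledge. From the grip positions the bolt is about 68.6 mm from the ledge, which suggests d ≈ 1.4 mm and a gap near 31 already. I'll release and measure the play directly with a light touch.

Run:
```python
from h import *
env.set_gripper(.38); print("ang",ang()); p=rep("rel")
env.move_l(d2w((p[0],p[1],.11)),v=.25)
env.move_ptp(d2w((-.0558,-.030,.11)),Q)
T=cam("top","afterturn")
f=env.move_l(d2w((-.0558,-.030,.0375)),v=.1,f_stop=10); rep("at tab",f)
env.set_gripper(0,20); env.dwell(.1); p=rep("grip")
f=env.move_l(d2w((p[0],p[1]-.004,p[2])),v=.008,f_stop=3.5); a=rep("ledge",f)
f=env.move_l(d2w((p[0],p[1]+.006,p[2])),v=.008,f_stop=3.5); b=rep("disc",f)
print("play",(b-a)[1]*1000)
env.dwell(.05)
f=env.move_l(d2w((p[0],b[1]-.006,p[2])),v=.008,f_stop=3.5); a=rep("ledge",f)
print("play",(b-a)[1]*1000)
```

```text
ang 0.38607432969104405
rel None [ 1.19 23.94 38.98] [-0.03 -0.17 -0.76] t 19.3 w 0.384
at tab False [-55.31 -30.02  38.03] [ 0.98 -0.56 -0.2 ] t 21.23 w 0.381
grip None [-55.19 -30.05  38.41] [0.14 0.22 4.63] t 21.62 w 0.137
ledge True [-55.22 -30.19  38.43] [-0.82  0.97  3.76] t 21.9 w 0.136
disc True [-55.18 -29.74  38.43] [0.13 0.85 3.88] t 22.24 w 0.138
play 0.4439700334316968
ledge True [-55.24 -30.2   38.43] [-0.47  1.18  2.91] t 22.62 w 0.133
play 0.459885354230076
```

The stop threshold is close to the force noise, and that "disc" touch had the wrong sign. I'll lift the gauge about 1 mm off the deck and step across, with averaged forces.

```bash
cat >> h.py <<'E'
def favg(n=8):
    F=[]
    for _ in range(n): env.dwell(.02); F.append(RD.T@env.get_state()["contact_force"])
    return np.mean(F,0)
E
python3 - <<'E'
from h import *
p=w2d(env.get_state()["tcp_pos"])
z=p[2]+.001
env.move_l(d2w((p[0],p[1]+.0003,z)),v=.02); f0=favg(); print(f0)
for dy in (-.3,-.6,-.9,.4,.8,1.2,1.6,2.0,2.4):
    env.move_l(d2w((p[0],p[1]+dy/1e3,z)),v=.02); f=favg(5); q=w2d(env.get_state()["tcp_pos"])
    print(dy,q*1000,f-f0,round(env.get_state()["time"],2))
    if dy>0 and (f-f0)[1]<-3: break
E
```

```text
[-0.01  0.27 -1.07]
-0.3 [-55.58 -30.27  39.17] [-0.92  1.94 -0.38] 23.33
-0.6 [-55.6  -30.47  39.17] [-2.25  3.67 -1.04] 23.67
-0.9 [-55.61 -30.54  39.18] [-2.21  4.95 -0.49] 24.0
0.4 [-54.95 -30.09  39.6 ] [-0.18  0.5  -1.03] 24.33
0.8 [-54.96 -29.74  39.68] [ 0.34 -0.89 -0.18] 24.67
1.2 [-55.08 -29.28  39.6 ] [-0.05 -2.16  0.15] 25.0
1.6 [-55.13 -29.01  39.61] [-0.3  -4.99  0.74] 25.33
```

The averaged touches put the ledge at about -30.1 and the disc at about -29.7. Effective play is then roughly 0.4–0.6 mm, partly eaten by small yaw error, and the bolt estimate agrees on about 30.5 mm of gap. I'll open the gap by about 0.5 mm.

Run:
```python
from h import *
p=w2d(env.get_state()["tcp_pos"])
env.move_l(d2w((p[0],-.0300,.0395)),v=.03); env.move_l(d2w((p[0],-.0303,.0380)),v=.03); print(favg(4))
env.set_gripper(.38); p=rep("rel")
env.move_l(d2w((p[0],p[1],.10)),v=.3)
env.move_ptp(d2w((.0005,.0234,.10)),quat(tool(RD,np.pi-.386)))
env.move_l(d2w((.0005,.0234,.038)),v=.12,f_stop=12)
env.set_gripper(0,60); rep("grip"); print(ang(),favg(4))
turn(.33-ang()*-1 if False else .330-ang()); print(ang(),favg(4)); rep("turned")
env.set_gripper(.38); print(ang()); p=rep("rel")
env.move_l(d2w((p[0],p[1],.10)),v=.3)
env.move_ptp(d2w((-.0565,-.0303,.10)),Q)
env.move_l(d2w((-.0565,-.0303,.0380)),v=.12,f_stop=12); rep("attab")
S=cam("scene","fin1");T=cam("top","fin1t")
```

```text
[-1.73  1.76  4.87]
rel None [-55.23 -30.32  37.7 ] [ 0.03 -0.21 -0.01] t 26.23 w 0.379
grip None [ 1.18 23.14 39.32] [-1.03 -0.56  5.52] t 28.12 w 0.154
0.3855940389594714 [-1.82 -0.93  6.4 ]
0.33100125405864045 [-0.24 -0.63  1.21]
turned None [ 1.19 23.21 39.34] [-0.15 -1.04  2.21] t 28.5 w 0.153
0.3303060056077216
rel None [ 1.13 23.22 39.18] [-0.46  0.55  0.65] t 28.82 w 0.378
attab None [-55.96 -30.03  38.28] [-0.72  0.25  0.73] t 30.36 w 0.377
```

Run:
```python
from h import *
env.set_gripper(0,20); p=rep("grip"); z=p[2]+.0006
env.move_l(d2w((p[0],-.0298,z)),v=.02); f0=favg(5); print(f0)
for y in (-30.3,-30.7,-29.7,-29.3,-28.9,-28.5,-28.1):
    env.move_l(d2w((p[0],y/1e3,z)),v=.02); f=favg(4); q=w2d(env.get_state()["tcp_pos"])
    print(y,q*1000,f,env.get_state()["ft_torque"],round(env.get_state()["time"],2))
    if y>-30 and f[1]<-3.5: break
```

```text
grip None [-55.97 -30.29  38.86] [-0.22  0.85  3.28] t 30.77 w 0.139
[ 0.31  0.04 -1.52]
-30.3 [-56.19 -30.12  39.25] [-0.39  1.51 -0.6 ] [-0.02  0.01  0.14] 31.42
-30.7 [-56.22 -30.41  39.28] [-1.29  2.33 -1.14] [0.28 0.15 0.38] 31.73
-29.7 [-55.85 -29.91  39.52] [-0.17  0.52 -1.41] [-0.14 -0.04  0.11] 32.05
-29.3 [-55.8  -29.54  39.64] [ 0.06 -1.34 -1.22] [-0.42 -0.08  0.01] 32.37
-28.9 [-55.97 -28.92  39.48] [-0.23 -0.89 -1.09] [-0.34 -0.03  0.03] 32.68
-28.5 [-55.94 -28.72  39.52] [-0.68 -2.13 -1.13] [-0.73 -0.02 -0.11] 33.0
-28.1 [-55.99 -28.46  39.51] [-0.97 -4.29 -1.2 ] [-1.17  0.05 -0.18] 33.32
```

Play now measures about 1.0–1.1 mm: the disc is felt from about -28.9 and the ledge from about -30.0. Next is the slide to the stop.

Run:
```python
from h import *
z=.0390
x=w2d(env.get_state()["tcp_pos"])[0]
env.move_l(d2w((x,-.0297,.0395)),v=.03); env.move_l(d2w((x,-.0297,z)),v=.03); print(favg(4))
f=env.move_l(d2w((-.022,-.0297,z)),v=.04,f_stop=12); rep("slid",f); print(favg(4))
for i in range(3):
    f=env.move_l(d2w((-.004,-.0297,z)),v=.02,f_stop=6); p=rep("stop?",f); F=favg(5); print(F)
    if f and F[0]<-2.5 or not f: break
S=cam("scene");T=cam("top")
o=np.zeros((600,800,3),np.uint8)
o[:480,:400]=cv2.resize(T["pixels"][150:270,165:265],(400,480),interpolation=2)
o[:340,410:800]=cv2.resize(S["pixels"][280:348,330:408],(390,340),interpolation=2)
cv2.imwrite("pics/slide.png",o)
```

```text
[ 0.3  -0.53 -1.18]
slid False [-22.03 -29.66  38.95] [ 1.02  0.95 -1.94] t 34.88 w 0.138
[ 0.33 -0.19 -1.54]
stop? True [-14.63 -29.72  38.7 ] [-2.21  0.93  4.84] t 35.48 w 0.136
[-1.01  0.66  4.32]
stop? True [-14.56 -29.67  38.7 ] [-0.78  1.29  4.42] t 35.8 w 0.137
[-0.46  1.07  3.97]
stop? True [-14.58 -29.65  38.69] [-0.74  1.22  3.76] t 36.11 w 0.139
[-0.54  1.2   3.59]
```

View pics/slide.png

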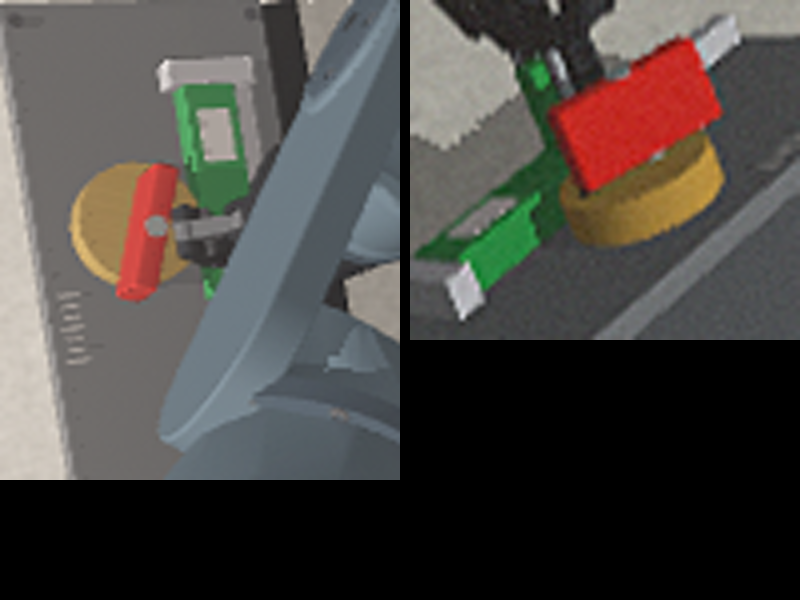

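The pictures show the nose at the end stop, top crop (205,88), scene crop (450,275). Forward motion was blocked three times at the same x. I'll seat the gauge on the ledge, release, retreat and check.

Run:
```python
from h import *
p=rep("s")
f=env.move_l(d2w((p[0]+.0003,-.0303,.0384)),v=.02,f_stop=6); rep("ledge",f); print(favg(3))
env.set_gripper(.27); p=rep("rel"); 
env.move_l(d2w((p[0],p[1],.12)),v=.2)
env.move_ptp([.40,-.15,.30],quat(tool(np.eye(3),np.pi)))
S=cam("scene","endS");T=cam("top","endT");print(env.get_state()["time"])
o=np.zeros((600,800,3),np.uint8)
o[:600,:400]=cv2.resize(T["pixels"][155:245,175:235],(400,600),interpolation=2)
o[:340,410:800]=cv2.resize(S["pixels"][280:348,330:408],(390,340),interpolation=2)
cv2.imwrite("pics/end.png",o)
```

```text
s None [-14.57 -29.67  38.68] [-0.3   1.24  2.94] t 36.29 w 0.14
ledge False [-14.57 -29.83  38.69] [-3.96  2.74  7.33] t 36.54 w 0.139
[-3.46  2.74  6.2 ]
rel None [-14.65 -30.44  37.81] [ 0.07 -0.35  0.39] t 36.87 w 0.27
38.7417
```

View pics/end.png

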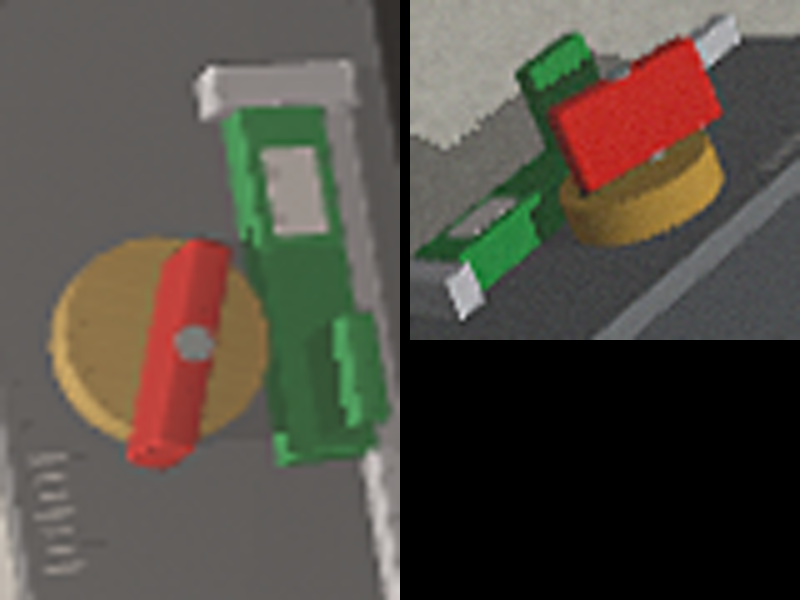

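The gauge lies flat with its nose on the end stop, top crop (280,108). It is along the ledge, the disc is just clear of it, and the robot is away. Handing in.

```bash
python3 -c "
from cell import env
env.close_job()"
```

```text
the job is handed in; nothing more can be done
```

The job is done and handed in at about 39 s of the 51 s allowed, and no verdict was reported. The green gauge lies flat in the channel with its nose on the end stop. The eccentric is set for about 1 mm of play.

- **Placing:** I laid the gauge against the ledge with its nose about 42 mm along the deck, roughly 43 mm short of the stop.
- **Setting the gap:** I turned the eccentric from about -0.85 to 0.386 rad. Light touches there showed only about 0.4–0.6 mm of play, so I backed it off to 0.33 rad. The touches then gave about 1.0–1.1 mm, uncertain by a few tenths because of force noise. Contact between gauge and disc stayed around 5 N or less.
- **Sliding to the stop:** The gauge slid freely, and three pushes were all blocked at the same point. I then moved it towards the ledge and released it. The last picture shows the nose at the stop, the gauge along the ledge and the disc just clear.

**What disagreed:**
- My first camera fit of the deck was about 5 mm too low. Touch showed this and I corrected it. A slow step-down to confirm it pressed the gauge onto the deck with about 13 N.
- The first reading of the ledge position was about 4–5 mm off, because I took the foot of its face for its top edge.
- The first play reading, about 0.45 mm, was force noise, so I repeated it with averaged forces.
- I did not re-measure the play after the slide. The last picture shows the handle and disc apparently unmoved.

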